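# Empty the onion caddy into the pantry bin

### The job

Carry the full caddy by its hoop to the wooden onion bin, stand it flat on the bin's ledge with its sloping lip reaching out over the bin, and let go. Then take it by the stem at its back and tip it up so that all four onions roll into the bin. Lower the empty caddy flat onto the ledge again and let go; do not shift the jar beside the caddy or the mug beside the bin.

Things in the scene. Friction and masses are not known exactly. Their poses are not given: they have to be found in the camera images.
- caddy: White open caddy, about 0.25 kg, with the onions in it. Origin: underside, mid-line; x forward over the sloping lip (pouring direction), y left, z up. Flat floor x -80 to +30 mm, 4 mm thick, 130 wide; side and back walls 70 mm high; in front the floor rises at 24 degrees as a lip, ending at x 85, z 29 mm. Dark wood hoop across the middle and stem at the back; 269 mm long in all.
- caddy_hoop (a point): Middle of the hoop's crossbar, in the caddy's frame at (-25, 0, 137) mm. The crossbar runs along the caddy's y, 16 mm square in section, about 130 mm free between the uprights.
- caddy_stem (a point): Gripping point of the stem, in the caddy's frame at (-150, 0, 52) mm. The stem runs straight back along the caddy's x from -80 to -184 mm; 16 mm wide (y), 22 mm high.
- caddy_lip (a point): Middle of the lip's front edge, in the caddy's frame at (85, 0, 29) mm.
- bin: Fixed wooden onion bin with a ledge. Origin: on the worktop under the ledge's middle; x points from ledge to bin. Ledge: flat, top 100 mm high, x -90 to +90 mm, 220 wide (y). Open bin: inside x 90 to 302 mm, 204 wide, floor 8 mm high; its side and end walls 8 mm thick, 150 high; towards the ledge it is closed only up to the ledge's height.
- bin_ledge (a point): Centre of the ledge's top face, 100 mm above the worktop; axes as the bin's.
- bin_floor (a point): Centre of the bin's inner floor; axes as the bin's.
- onion0: Brown onion, 46 mm wide and 38 mm high, 60 g; origin at its centre. Starts in the caddy.
- onion1: Brown onion, 46 mm wide and 38 mm high, 60 g; origin at its centre. Starts in the caddy.
- onion2: Brown onion, 46 mm wide and 38 mm high, 60 g; origin at its centre. Starts in the caddy.
- onion3: Brown onion, 46 mm wide and 38 mm high, 60 g; origin at its centre. Starts in the caddy.
- jar: Bystander: glass jar, 84 mm wide, 130 mm high, beside the caddy. Origin under its centre.
- mug: Bystander: white mug, 80 mm wide, 90 mm high, beside the bin's ledge. Origin under its centre.
Not all that is in view belongs to the job. Leave any red look-alike of the onion1 alone. What is shaped like the onion3 but white is not meant.

How it is judged:
On the way, in this order (a step that is already met when the one before it is completed fails the run):
1. the full caddy is lifted by its hoop (contact force between the fingers and caddy above 1 N and height (world z) of caddy above 0.04 m and distance between the grasp point and caddy_hoop below 0.05 m and distance between each of onion0, onion1, onion2, onion3 and caddy below 0.13 m), for 0.1 s.
2. the full caddy stands flat on the ledge, its lip over the bin, let go (z of caddy in the frame of bin between 0.094 and 0.108 m and angle between caddy's own z axis and vertical below 0.1 rad and y of caddy in the frame of bin between -0.06 and 0.06 m and contact force between the fingers and caddy below 0.2 N and x of caddy_lip in the frame of bin above 0.095 m and distance between each of onion0, onion1, onion2, onion3 and caddy below 0.13 m), for 0.2 s.
3. the caddy, held by its stem, is tipped up (contact force between the fingers and caddy above 1 N and angle between caddy's own z axis and vertical above 0.5 rad and x of the grasp point in the frame of caddy below -0.09 m), for 0.1 s.
At the end, for the whole second after the job is handed in: All four onions lie at rest inside the bin; the empty caddy stands flat (within 0.1 rad) on the ledge, its middle within 60 mm of the ledge's mid-line, let go and at rest (x of onion0 in the frame of bin between 0.09 and 0.302 m and y of onion0 in the frame of bin between -0.102 and 0.102 m and z of each of onion0, onion1, onion2, onion3 in the frame of bin below 0.12 m and linear speed of each of onion0, onion1, onion2, onion3 below 0.05 m/s and x of onion1 in the frame of bin between 0.09 and 0.302 m and y of onion1 in the frame of bin between -0.102 and 0.102 m and x of onion2 in the frame of bin between 0.09 and 0.302 m and y of onion2 in the frame of bin between -0.102 and 0.102 m and x of onion3 in the frame of bin between 0.09 and 0.302 m and y of onion3 in the frame of bin between -0.102 and 0.102 m and z of caddy in the frame of bin between 0.094 and 0.108 m and angle between caddy's own z axis and vertical below 0.1 rad and y of caddy in the frame of bin between -0.06 and 0.06 m and x of caddy in the frame of bin between -0.08 and 0.13 m and contact force between the fingers and caddy below 0.2 N and linear speed of caddy below 0.03 m/s); the robot touches nothing.
It fails at once if the jar or the mug is moved more than 30 mm (distance of any of jar, mug from where it was at the start of the episode above 0.03 m).
It also fails if it takes over 72 s, if anything falls off the work surface, if the arm or the gripper's body presses on something with over 40 N, if the wrist force passes 120 N, or if a joint passes its speed limit or range.

### The arm

A 7-joint arm with a two-finger parallel gripper is mounted at the origin on the work surface. World frame = base frame: x ahead of the robot, y to its left, z up, the work surface at z = 0. Lengths are in m, angles in rad, forces in N, time in s.
With the tool pointing down it reaches from about 0.425 to 0.875 m from the base axis. Payload 4.7 kg.
Tool frame: the origin (TCP) lies at the very end of the fingers, on their centre line; the grasp point (between the pads) lies 19 mm behind it; z points along the fingers, y is the line along which they close (so a half turn about z gives the same grasp; the last joint's range is limited). The gripper opens to 87 mm and grips with 3 to 60 N. Pads are 19 mm wide; open, the fingers measure 117 mm over their backs; the gripper's body (75 mm by 190 mm) begins 51 mm behind the grasp point.
Start: joints at [-1.198, 0.321, -0.07, 1.45, 0.023, 1.371, -0.057], TCP at [0.228, 0.609, 0.223] pointing down, gripper open.
Joint ranges: [-2.86, 2.86], [-0.3, 2.09], [-1.38, 1.24], [0.06, 2.45], [-1.56, 4.7], [0.09, 2.05], [-2.69, 2.69]. Speed limits (rad/s): [2.57, 2.57, 3.14, 3.14, 3.14, 3.14, 3.14].

### API

Orientations are given as a rotation vector (axis times angle).
In Python, from bench import ctrl, get_image, job gives the robot as it stands.
- The arm moves only by the shell command python3 -m crank 'ROWS' [FORCE]. ROWS is JSON, a list that holds one entry, the list of rows, each a list of 5 numbers: the shift along the tool's x, y, z in mm, then the turn about the tool's z in rad, then the closure, from -1 (fully open) to 1 (shut), so that 0 is half open. A call has 1 to 10 rows; each row shifts and turns the commanded pose from where the row before left it, along the tool's axes as they then stand; what a row does not reach is not made up. A row lasts 1/12 s, in which the tool goes at most 41.7 mm and 7.16 degrees, less where a joint would pass 70% of its speed; a pose out of reach is approached as far as the arm can. A call with a gripper value outside its range is refused whole. The fingers move at their own pace and stop on an object; FORCE is the grip in N (left out, the last holds). Time passes only in rows, so rows that do not move let the fingers close. It gives the time, the measured TCP pose, the force, the opening and the grip force at its end, in the units of the state.
- ctrl.get_state(): the state, without advancing time (a new reading comes with each control period).
- get_image(name): name is "scene" or "top" or "wrist"; returns a dict with "pixels" (480x640x3 uint8, red, green, blue), "fx", "fy", "cx", "cy" (pixels), "k1" (the pictures are not rectified: a ray, as slopes to the right and down, at radius r is drawn at 1 + k1 r^2 times it, then the intrinsics apply), "T" (4x4, takes a point from camera to world coordinates); the wrist camera has in their place "T_tool_cam" (4x4, takes a point from camera to tool coordinates, whose origin is the TCP and whose axes are the flange's). Camera axes: x right, y down, z forward; pixel columns grow to the right and rows downward; lengths in m; the calibration is good to about 2 mm. A picture is of the moment at which its call begins: read the wrist's pose just before it. There is no depth.
- job.close_job(): hands the job in; it is judged then, once.
The state is a dict: "time": time; "joint_positions": joint angles; "qd": joint speeds; "joint_torque": joint torques, N m; "position": TCP position; "tool_rot": TCP orientation; "ft_force": force on the tool from outside, world axes, zero at the start; "torque": the same for the moment, N m; "grip_width": opening from 0.0 (shut) to 1.0 (fully open); "grip_force": force on a finger pad.
Only numpy, scipy, OpenCV 4.12 (cv2) and the standard library are available. Lean on these libraries where they do the work, as an engineer would, in place of code of your own. Each camera call takes 0.05 s, during which the arm holds its last target. There are 200 camera calls.

## Working session

There is one attempt and no reset: what is moved stays moved. The work goes in short steps, Python scripts to look and compute and a shell command to move; the robot and the scene stay as the last step left them, time stands still between calls to the robot, and variables do not carry over. Pictures are saved under pics/ and viewed, at most 10 in all, crops included, and the job is handed in when it is done.

```bash
ls; mkdir -p pics; python3 - <<'E'
from bench import ctrl,get_image,job
import cv2,numpy as np
s=ctrl.get_state();print(s)
for n in ("scene","top"):
    d=get_image(n);cv2.imwrite(f"pics/{n}0.png",d["pixels"][:,:,::-1]);d.pop("pixels");print(n,d)
E
```

```text
pics
{'time': 0.0, 'joint_positions': array([-1.1979486 ,  0.32181552, -0.07008061,  1.45167389,  0.0226281 ,
        1.37073653, -0.05686684]), 'qd': array([-8.63313748e-04,  5.02723885e-04,  1.71449706e-04, -3.72164631e-04,
       -1.80879031e-03,  1.10011075e-03,  9.50320934e-06]), 'joint_torque': array([-1.72096229e-04, -4.91294003e+01, -4.03813524e-01, -3.12519228e+01,
       -6.37795287e-02,  4.39798983e-02,  1.59478177e-04]), 'position': array([0.22808742, 0.60810017, 0.22146687]), 'tool_rot': array([-5.60364386e-01, -3.09100124e+00,  2.88198076e-03]), 'ft_force': array([ 0.68804323, -0.02973702, -0.85323289]), 'torque': array([-0.01571185, -0.00999282, -0.03203234]), 'grip_force': 0.0, 'grip_width': 1.0020221457214729}
scene {'fx': 582.8669297778958, 'fy': 582.8669297778958, 'cx': 326.04698184311457, 'cy': 237.31391840876722, 'k1': -0.0674017543929272, 'T': array([[-0.5430569 ,  0.68704525, -0.48276084,  1.13701451],
       [ 0.83969443,  0.44540715, -0.31068591,  0.46657195],
       [ 0.00156985, -0.57409172, -0.81878949,  1.07664234],
       [ 0.        ,  0.        ,  0.        ,  1.        ]])}
top {'fx': 594.7354818230505, 'fy': 594.7354818230505, 'cx': 318.39057742073425, 'cy': 243.8146169536736, 'k1': -0.08005555515502555, 'T': array([[-1.19185351e-02, -9.91232792e-01,  1.31588374e-01,
         3.74844778e-01],
       [-9.99927323e-01,  1.20538119e-02,  2.31514805e-04,
         1.33758468e-01],
       [-1.81562657e-03, -1.31576051e-01, -9.91304417e-01,
         1.43919086e+00],
       [ 0.00000000e+00,  0.00000000e+00,  0.00000000e+00,
         1.00000000e+00]])}
```

View pics/top0.png

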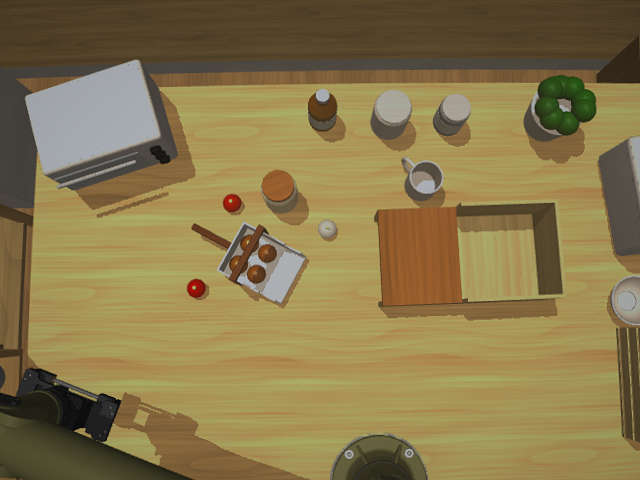

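View pics/scene0.png

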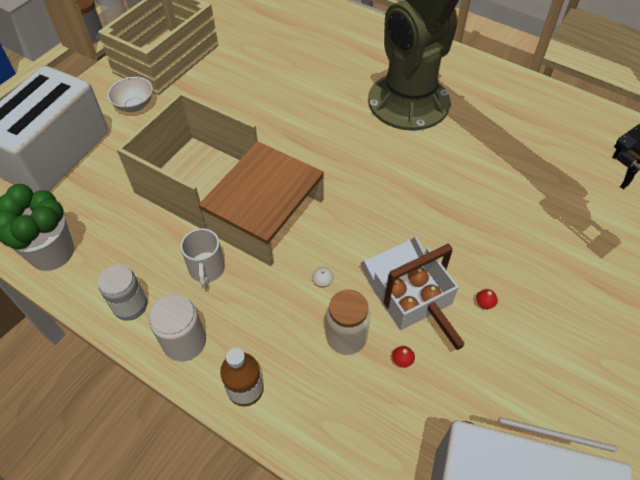

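The top view shows the caddy at about (262,262) with its stem at (194,228) and lip edge (305,262)-(280,305). The ledge corners are near (379,208), (460,207), (463,303) and (383,305), the jar is at (279,190) and the mug at (425,180). I'll enlarge the caddy and the ledge.

```bash
python3 - <<'E'
import cv2,numpy as np
t=cv2.imread("pics/top0.png");s=cv2.imread("pics/scene0.png")
a=cv2.resize(t[200:320,180:320],None,fx=5,fy=5,interpolation=3)
cv2.imwrite("pics/c1.png",a)
b=cv2.resize(s[230:360,350:500],None,fx=4,fy=4,interpolation=3)
cv2.imwrite("pics/c2.png",b)
E
cat > h.py <<'E'
import numpy as np, cv2
from bench import ctrl,get_image,job
from scipy.spatial.transform import Rotation as R
def proj(d,P):
    T=d["T"]; p=(np.atleast_2d(P)-T[:3,3])@T[:3,:3]; u=p[:,:2]/p[:,2:]
    u=u*(1+d["k1"]*(u**2).sum(1,keepdims=True)); return u*[d["fx"],d["fy"]]+[d["cx"],d["cy"]]
def place(P,x,y,a,z=0):
    P=np.atleast_2d(P)/1000.; c,s=np.cos(a),np.sin(a)
    return np.c_[x+c*P[:,0]-s*P[:,1], y+s*P[:,0]+c*P[:,1], P[:,2]+z]
def wristcam():
    s=ctrl.get_state(); d=get_image("wrist"); T=np.eye(4); T[:3,:3]=R.from_rotvec(s["tool_rot"]).as_matrix(); T[:3,3]=s["position"]
    d["T"]=T@d["T_tool_cam"]; return s,d
E
```

```text
(no output)
```

View pics/c1.png

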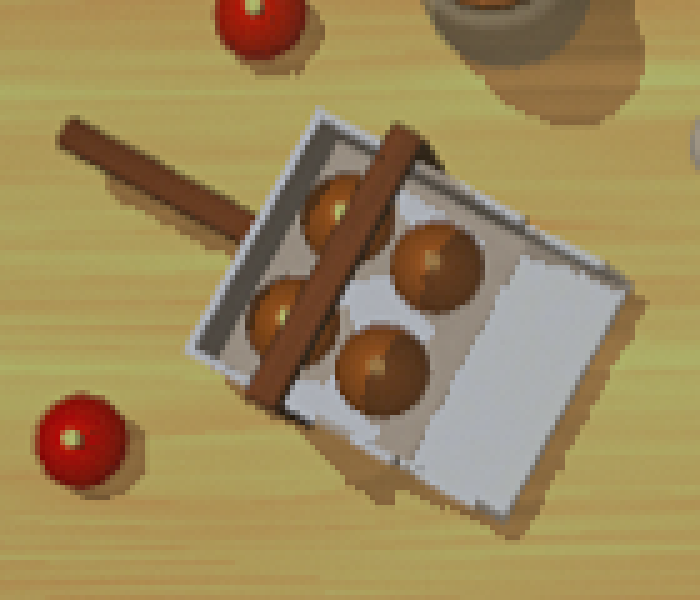

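```bash
python3 - <<'E'
from h import *
from scipy.optimize import least_squares
d=get_image("top")
px=lambda a:np.array(a)/5+[180,200]
P=[[-184,0,60],[-25,0,145],[-80,65,70],[-80,-65,70],[85,65,29],[85,-65,29]]
U=px([[66,134],[335,266],[320,108],[187,350],[630,287],[500,520]])
r=least_squares(lambda q:(proj(d,place(P,*q))-U).ravel(),[.45,.25,-2])
print("caddy",r.x,np.round(r.fun.reshape(-1,2),1).tolist())
B=[[-90,110,100],[-90,-110,100],[302,102,150],[302,-102,150]]
# image up=+x world; image right=-y => bin x ~ -y
U2=np.array([[379,208.5],[383,305.5],[554,205],[561,297]])
b=least_squares(lambda q:(proj(d,place(B,*q))-U2).ravel(),[.4,0,-1.57])
print("bin",b.x,np.round(b.fun.reshape(-1,2),1).tolist())
# jar top, mug top
for n,u,z in (("jar",(278,186),.13),("mug",(426,176),.09)):
    j=least_squares(lambda q:(proj(d,[[q[0],q[1],z]])-u).ravel(),[.5,.1]); print(n,j.x)
dS=get_image("scene"); print(np.round(proj(dS,place(P,*r.x)),1).tolist()); print(np.round(proj(dS,place(B+[[90,110,100],[90,-110,100]],*b.x)),1).tolist())
print("hoop",place([-25,0,137],*r.x),"stem",place([-150,0,52],*r.x))
s=ctrl.get_state();print(R.from_rotvec(s["tool_rot"]).as_matrix().round(3))
im=cv2.imread("pics/scene0.png")
for p in proj(dS,place(P,*r.x)): cv2.circle(im,tuple(int(round(v)) for v in p),1,(0,255,0),-1)
for p in proj(dS,place(B+[[90,110,100],[90,-110,100]],*b.x)): cv2.circle(im,tuple(int(round(v)) for v in p),1,(0,255,0),-1)
cv2.imwrite("pics/ov.png",cv2.resize(im[80:360,100:500],None,fx=2,fy=2,interpolation=3))
E
```

```text
caddy [ 0.51545986  0.2686429  -2.07416918] [[-0.4, -0.9], [0.2, 0.1], [-0.0, 0.0], [-0.6, 0.5], [0.5, -0.7], [0.4, 0.9]]
bin [ 0.5222742  -0.09509588 -1.56191078] [[-0.7, 0.5], [-1.4, -0.1], [1.3, 0.0], [0.9, -0.5]]
jar [0.68109638 0.22347145]
mug [ 0.7103791  -0.11870835]
[[461.2, 343.2], [421.1, 257.0], [403.6, 312.4], [458.3, 284.9], [359.8, 260.8], [410.9, 237.2]]
[[266.2, 239.1], [324.1, 170.7], [122.6, 145.4], [183.0, 92.5], [198.1, 202.2], [258.8, 139.6]]
hoop [[0.52751943 0.29054191 0.137     ]] stem [[0.58781728 0.40003698 0.052     ]]
[[-0.936  0.351 -0.   ]
 [ 0.351  0.936 -0.001]
 [-0.    -0.001 -1.   ]]
```

View pics/ov.png

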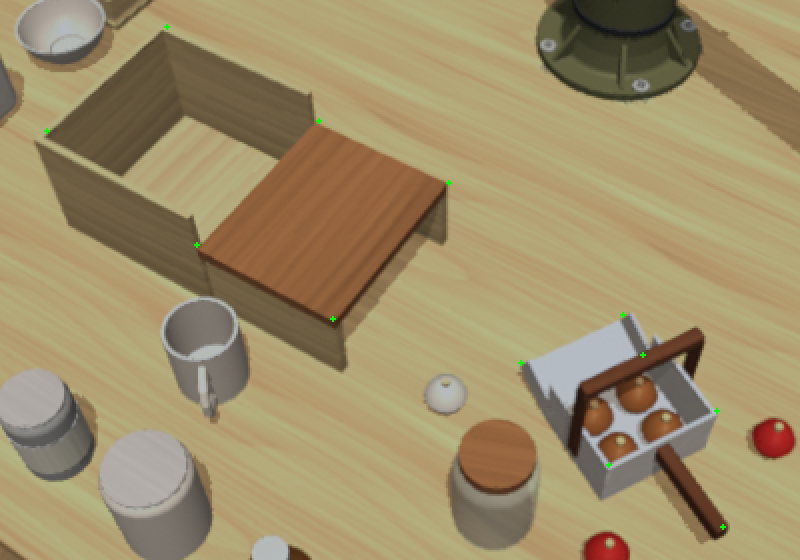

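The projected points fall on the caddy and bin features in the second view to about 2 mm, so I can move above the hoop.

```bash
cat >> h.py <<'E'
def go(x,y,z,yaw):   # print tool shift (mm) and turn to bring TCP to x,y,z with tool-y heading yaw
    s=ctrl.get_state(); M=R.from_rotvec(s["tool_rot"]).as_matrix()
    cur=np.arctan2(M[1,1],M[0,1]); turn=-((yaw-cur+np.pi/2)%np.pi-np.pi/2)
    M2=M@R.from_euler("z",turn).as_matrix(); e=np.array([x,y,z])-s["position"]
    print("t",round(s["time"],2),"turn first",round(turn,3),"then shift",(M2.T@e*1000).round(1),"ft",np.round(s["ft_force"],1),"grip",round(s["grip_force"],1),round(s["grip_width"],3),"q7",round(s["joint_positions"][6],2))
E
python3 -m crank '[[[0,0,0,0.072,-1],[0,0,0,0.072,-1],[-36,-12,0,0,-1],[-36,-12,0,0,-1],[-36,-12,0,0,-1],[-36,-12,0,0,-1],[-36,-12,0,0,-1],[-36,-12,0,0,-1],[-36,-12,0,0,-1],[-36,-12,0,0,-1]]]'
python3 -m crank '[[[-36,-12,0,0,-1],[-36,-12,0,0,-1],[-36,-12,0,0,-1],[0,0,0,0,-1],[0,0,0,0,-1],[0,0,0,0,-1]]]'
python3 - <<'E'
from h import *
go(.5275,.2905,.116,1.0674)
s,d=wristcam(); im=d["pixels"][:,:,::-1].copy()
q=(0.51545986,0.2686429,-2.07416918)
for p in proj(d,place([[-25,y,145] for y in(-65,0,65)]+[[85,65,29],[85,-65,29],[-80,65,70],[-184,0,60]],*q)): cv2.circle(im,tuple(int(round(v)) for v in p),3,(0,255,0),-1)
cv2.imwrite("pics/w1.png",im)
E
```

```text
time: 1.03
position: [0.4353, 0.3841, 0.2226]
tool_rot: [0.781, 3.043, 0.0]
ft_force: [0.6, 1.2, 0.4]
grip_width: 1.001
grip_force: 0.0
time: 1.53
position: [0.5112, 0.3026, 0.2223]
tool_rot: [-0.781, -3.042, -0.0]
ft_force: [-0.1, 0.3, -0.2]
grip_width: 0.999
grip_force: 0.0
t 1.53 turn first 0.001 then shift [-20.3  -2.8 106.3] ft [-0.1  0.3 -0.2] grip 0.0 0.999 q7 0.52
```

View pics/w1.png

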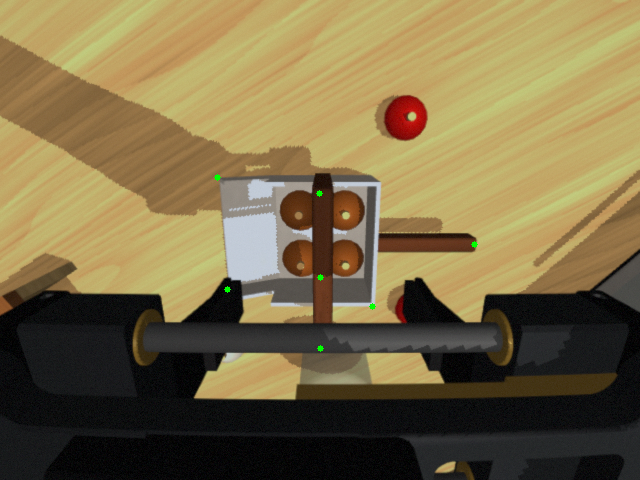

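The projected points match the caddy, with the crossbar at column 322. Next I descend and grip.

```bash

python3 -m crank '[[[-20,-3,0,0,-1],[0,0,26,0,-1],[0,0,26,0,-1],[0,0,26,0,-1],[0,0,26,0,-1],[0,0,0,0,-1],[0,0,0,0,-1],[0,0,0,0,1],[0,0,0,0,1],[0,0,0,0,1]]]' 30
python3 -m crank '[[[0,0,0,0,1],[0,0,0,0,1],[0,0,0,0,1],[0,0,0,0,1],[0,0,0,0,1]]]' 
python3 - <<'E'
from h import *
go(.5275,.2905,.116,1.0674)
E
```

```text
time: 2.42
position: [0.5287, 0.2908, 0.1207]
tool_rot: [0.78, 3.041, 0.004]
ft_force: [0.4, -0.6, 0.6]
grip_width: 0.857
grip_force: 0.0
time: 2.83
position: [0.5278, 0.2898, 0.1186]
tool_rot: [0.782, 3.043, 0.0]
ft_force: [0.2, 0.2, -0.5]
grip_width: 0.476
grip_force: 0.0
t 2.83 turn first 0.001 then shift [0.6 0.5 2.6] ft [ 0.2  0.2 -0.5] grip 0.0 0.476 q7 0.57
```

```bash

python3 -m crank '[[[0,0,1,0,1],[0,0,0,0,1],[0,0,0,0,1],[0,0,0,0,1],[0,0,0,0,1],[0,0,0,0,1],[0,0,0,0,1],[0,0,0,0,1]]]' 30
```

```text
time: 3.5
position: [0.528, 0.2904, 0.1179]
tool_rot: [0.781, 3.042, 0.002]
ft_force: [2.3, 2.2, 1.0]
grip_width: 0.178
grip_force: 30.0
```

```bash

python3 -m crank '[[[0,0,-4,0,1],[0,0,-8,0,1],[0,0,-14,0,1],[0,0,-20,0,1],[0,0,-25,0,1],[0,0,-25,0,1],[0,0,-25,0,1],[0,0,-20,0,1],[0,0,-12,0,1],[0,0,-7,0,1]]]'
python3 -m crank '[[[0,0,0,0,1],[0,0,0,-0.03,1],[0,0,0,-0.06,1],[0,0,0,-0.08,1],[0,0,0,-0.09,1],[0,0,0,-0.09,1],[0,0,0,-0.08,1],[0,0,0,-0.05,1],[0,0,0,-0.03,1],[0,0,0,0,1]]]'
python3 - <<'E'
from h import *
go(.5226,-.1251,.278,1.580)
E
```

```text
time: 4.33
position: [0.5279, 0.2894, 0.279]
tool_rot: [0.782, 3.042, 0.0]
ft_force: [0.2, 0.3, -4.6]
grip_width: 0.178
grip_force: 30.0
time: 5.17
position: [0.5269, 0.2892, 0.2753]
tool_rot: [0.012, -3.138, 0.004]
ft_force: [-0.6, -1.1, -5.6]
grip_width: 0.185
grip_force: 30.0
t 5.17 turn first -0.001 then shift [   8.1 -414.2   -1.8] ft [-0.6 -1.1 -5.6] grip 30.0 0.185 q7 1.06
```

```bash

python3 -m crank '[[[1,-5,0,0,1],[1,-12,0,0,1],[1,-20,0,0,1],[1,-27,0,0,1],[1,-30,0,0,1],[1,-30,0,0,1],[1,-30,0,0,1],[1,-30,0,0,1],[0,-30,0,0,1],[0,-30,0,0,1]]]'
python3 -m crank '[[[0,-30,0,0,1],[0,-30,0,0,1],[0,-30,0,0,1],[0,-26,0,0,1],[0,-22,0,0,1],[0,-16,0,0,1],[0,-10,0,0,1],[0,-6,0,0,1],[0,0,0,0,1],[0,0,0,0,1]]]'
python3 - <<'E'
from h import *
go(.5226,-.1251,.218,1.580)
d=get_image("scene"); cv2.imwrite("pics/s2.png",cv2.resize(d["pixels"][60:320,80:400,::-1],None,fx=2,fy=2))
E
```

```text
time: 6.0
position: [0.5205, 0.0429, 0.2774]
tool_rot: [0.008, -3.141, 0.0]
ft_force: [0.7, 0.6, -4.1]
grip_width: 0.18
grip_force: 30.0
time: 6.83
position: [0.5226, -0.1233, 0.2774]
tool_rot: [0.012, -3.141, -0.002]
ft_force: [0.1, 0.8, -5.4]
grip_width: 0.182
grip_force: 30.0
t 6.83 turn first -0.002 then shift [-0.  -1.8 59.4] ft [ 0.1  0.8 -5.4] grip 30.0 0.182 q7 1.79
```

View pics/s2.png

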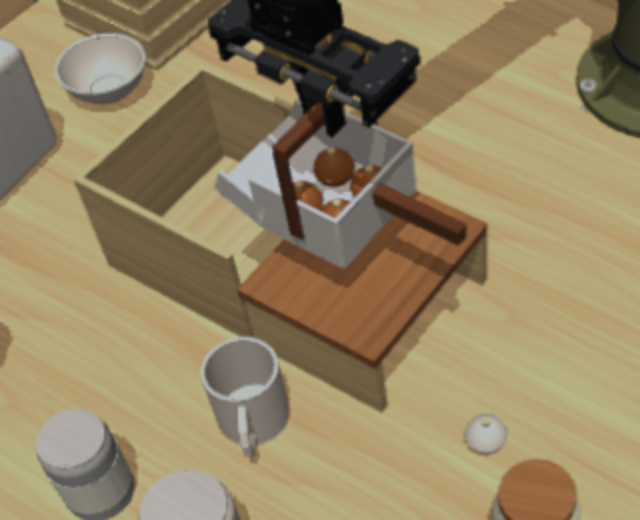

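The caddy hangs over the ledge with all the onions in it. It may be rolled slightly about the finger axis, so I compare it with the prediction for a level caddy.

```bash

python3 - <<'E'
from h import *
d=get_image("scene")
P=np.array([[-184,0,52],[-80,-65,70],[-80,65,70],[-80,65,0],[85,65,29],[85,-65,29],[-25,65,145],[-25,65,70]])
s=ctrl.get_state()
for roll in (-.3,-.2,-.1,0,.1,.2,.3):
    Q=(P-[-25,0,137])@R.from_euler("x",roll).as_matrix().T
    W=place(Q,.5226,-.1233,-1.562,s["position"][2]+.019)
    print(roll,((proj(d,W)-[80,60])*2).round().astype(int).tolist())
E
```

```text
-0.3 [[477, 215], [420, 114], [351, 217], [369, 248], [237, 173], [304, 78], [283, 158], [307, 195]]
-0.2 [[472, 222], [418, 123], [346, 219], [360, 255], [229, 177], [300, 89], [282, 154], [302, 197]]
-0.1 [[467, 228], [415, 132], [341, 220], [352, 261], [221, 181], [296, 100], [280, 149], [296, 198]]
0 [[463, 234], [412, 140], [336, 221], [343, 267], [213, 184], [291, 110], [280, 143], [291, 198]]
0.1 [[458, 239], [409, 149], [331, 220], [334, 271], [205, 185], [285, 120], [280, 138], [286, 198]]
0.2 [[453, 244], [405, 157], [326, 219], [326, 274], [198, 186], [279, 130], [280, 132], [281, 196]]
0.3 [[448, 248], [400, 165], [322, 217], [318, 275], [190, 185], [273, 139], [280, 125], [277, 194]]
```

The stem tip (463,236), bottom corner (345,267) and lip corner (217,183) match zero roll. I lower it onto the ledge.

```bash

python3 -m crank '[[[0,0,5,0,1],[0,-1,10,0,1],[0,-1,12,0,1],[0,0,10,0,1],[0,0,8,0,1],[0,0,5,0,1],[0,0,3,0,1],[0,0,2,0,1],[0,0,0,0,1],[0,0,0,0,1]]]'
python3 -m crank '[[[0,0,2,0,1],[0,0,1,0,1],[0,0,0,0,1],[0,0,0,0,1]]]'
```

```text
time: 7.77
position: [0.523, -0.1263, 0.2229]
tool_rot: [-0.011, 3.141, -0.0]
ft_force: [0.6, 0.8, -5.0]
grip_width: 0.177
grip_force: 30.0
time: 8.1
position: [0.5228, -0.1262, 0.2196]
tool_rot: [-0.011, 3.141, 0.0]
ft_force: [0.3, 0.1, -5.1]
grip_width: 0.179
grip_force: 30.0
```

```bash

python3 -m crank '[[[0,0,1,0,1],[0,0,1,0,1],[0,0,0,0,1],[0,0,0,0,1]]]'
python3 -m crank '[[[0,0,1,0,1],[0,0,0,0,1],[0,0,0,0,1]]]'
```

```text
time: 8.43
position: [0.5228, -0.1261, 0.2177]
tool_rot: [-0.011, 3.141, 0.0]
ft_force: [-0.6, -0.3, -3.4]
grip_width: 0.176
grip_force: 30.0
time: 8.68
position: [0.5229, -0.1257, 0.2175]
tool_rot: [-0.012, 3.141, 0.001]
ft_force: [-3.4, 2.4, 4.6]
grip_width: 0.178
grip_force: 30.0
```

```bash

python3 -m crank '[[[0,0,0,0,-0.3],[0,0,0,0,-0.3],[0,0,0,0,-0.3],[0,0,0,0,-0.3],[0,0,0,0,-0.3],[0,0,0,0,-0.3],[0,0,0,0,-0.3],[0,0,0,0,-0.3],[0,0,0,0,-0.3]]]'
python3 -m crank '[[[0,0,-10,0,-0.3],[0,0,-20,0,-0.3],[0,0,-30,0,-0.3],[0,0,-30,0,-0.3],[0,0,-30,0,-0.3],[0,0,-20,0,-0.3],[0,0,0,0,-0.3],[0,0,0,0,-0.3],[0,0,0,0,-0.3]]]'
python3 - <<'E'
from h import *
from scipy.optimize import least_squares
d=get_image("top"); cv2.imwrite("pics/t3.png",cv2.resize(d["pixels"][180:330,330:530,::-1],None,fx=4,fy=4,interpolation=3))
E
```

```text
time: 9.43
position: [0.5228, -0.1262, 0.2165]
tool_rot: [-0.011, 3.141, -0.0]
ft_force: [-0.6, -0.3, -1.0]
grip_width: 0.64
grip_force: 0.0
time: 10.18
position: [0.5225, -0.1261, 0.3561]
tool_rot: [0.012, -3.141, -0.0]
ft_force: [-0.6, -0.1, 0.1]
grip_width: 0.649
grip_force: 0.0
```

View pics/t3.png

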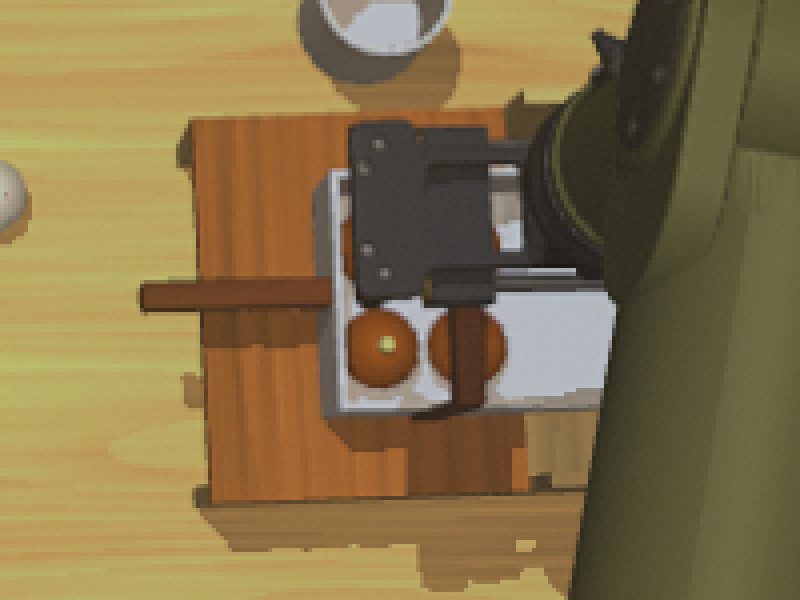

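The caddy stands flat and square on the ledge. Its stem runs from the end at crop (142,298) to the wall at (331,293). I compute the stem grasp.

```bash

python3 - <<'E'
from h import *
from scipy.optimize import least_squares
d=get_image("top")
U=np.array([[142,298],[331,293],[331,173],[335,409]])/4+[330,180]
P=[[-184,0,163],[-80,0,163],[-80,65,170],[-80,-65,170]]
r=least_squares(lambda q:(proj(d,place(P,*q))-U).ravel(),[.52,-.15,-1.56]); print(r.x,r.fun.round(1))
b=np.array([.5223,-.0951]);a=-1.5619;v=r.x[:2]-b;print("bin frame",v@[np.cos(a),np.sin(a)],v@[-np.sin(a),np.cos(a)])
st=place([-150,0,52],*r.x)[0]; print(st)
go(st[0],st[1],.26,r.x[2]+np.pi/2)
E
```

```text
[ 0.52126844 -0.1502707  -1.5698313 ] [-0.5 -0.6  0.2 -0.  -0.3 -0.2  0.7  0.8]
bin frame 0.05515934258658223 -0.0015223277798629598
[ 5.21123688e-01 -2.70772610e-04  5.20000000e-02]
t 10.28 turn first -1.565 then shift [-125.7    0.7   95.4] ft [-0.1 -0.3  0.2] grip 0.0 0.65 q7 1.79
```

Turning negative would pass joint 7's range, so I turn by +1.577, which makes the shift +126 along tool x.

```bash

python3 -m crank '[[[0,0,0,0.113,-0.3],[0,0,0,0.113,-0.3],[0,0,0,0.113,-0.3],[0,0,0,0.113,-0.3],[0,0,0,0.113,-0.3],[0,0,0,0.113,-0.3],[0,0,0,0.113,-0.3],[0,0,0,0.113,-0.3],[0,0,0,0.113,-0.3],[0,0,0,0.113,-0.3]]]'
python3 -m crank '[[[0,0,0,0.113,-0.3],[0,0,0,0.113,-0.3],[0,0,0,0.113,-0.3],[0,0,0,0.108,-0.3],[30,0,0,0,-0.3],[35,0,0,0,-0.3],[35,0,0,0,-0.3],[26,0,0,0,-0.3],[0,0,0,0,-0.3],[0,0,0,0,-0.3]]]'
python3 - <<'E'
from h import *
go(.5211,-.0003,.133,.001)
E
```

```text
time: 11.12
position: [0.5222, -0.126, 0.3553]
tool_rot: [-1.679, -2.653, 0.002]
ft_force: [-0.5, -0.1, -0.3]
grip_width: 0.651
grip_force: 0.0
time: 11.95
position: [0.5221, 0.0017, 0.3553]
tool_rot: [-2.215, -2.226, 0.003]
ft_force: [-0.5, -1.4, 0.2]
grip_width: 0.647
grip_force: 0.0
t 11.95 turn first 0.004 then shift [ -1.9  -0.5 222.3] ft [-0.5 -1.4  0.2] grip 0.0 0.647 q7 -0.04
```

```bash

python3 -m crank '[[[-2,0,20,0,-0.3],[0,0,32,0,-0.3],[0,0,32,0,-0.3],[0,0,32,0,-0.3],[0,0,32,0,-0.3],[0,0,32,0,-0.3],[0,0,25,0,-0.3],[0,0,14,0,-0.3],[0,0,3,0,-0.3],[0,0,0,0,-0.3]]]' 8
python3 -m crank '[[[0,0,0,0,1],[0,0,0,0,1],[0,0,0,0,1],[0,0,0,0,1],[0,0,0,0,1],[0,0,0,0,1],[0,0,0,0,1],[0,0,0,0,1],[0,0,0,0,1],[0,0,0,0,1]]]'  8
```

```text
time: 12.78
position: [0.5216, -0.0038, 0.1334]
tool_rot: [-2.222, -2.219, 0.004]
ft_force: [0.4, -0.5, 0.6]
grip_width: 0.652
grip_force: 0.0
time: 13.62
position: [0.5227, -0.0021, 0.1347]
tool_rot: [2.22, 2.223, 0.0]
ft_force: [-0.1, 0.3, 1.2]
grip_width: 0.179
grip_force: 8.0
```

Grasped at 8 N. I tip along the arc in steps.

```bash

python3 -m crank '[[[-2.5,0,-7.5,0,1],[-2.5,0,-7.5,0,1],[-3.5,0,-7.5,0,1],[-3.5,0,-7.5,0,1],[-4,0,-7,0,1],[-4,0,-7,0,1],[0,0,0,0,1],[0,0,0,0,1]]]'
python3 - <<'E'
from h import *
go(.5211,-.003,.133,.001)
d=get_image("scene"); cv2.imwrite("pics/s4.png",cv2.resize(d["pixels"][60:320,80:400,::-1],None,fx=2,fy=2))
E
```

```text
time: 14.28
position: [0.5234, -0.0223, 0.1795]
tool_rot: [2.22, 2.221, 0.003]
ft_force: [0.8, 2.6, 0.6]
grip_width: 0.185
grip_force: 8.0
t 14.28 turn first -0.0 then shift [19.3 -2.4 46.5] ft [0.8 2.6 0.6] grip 8.0 0.185 q7 0.02
```

View pics/s4.png

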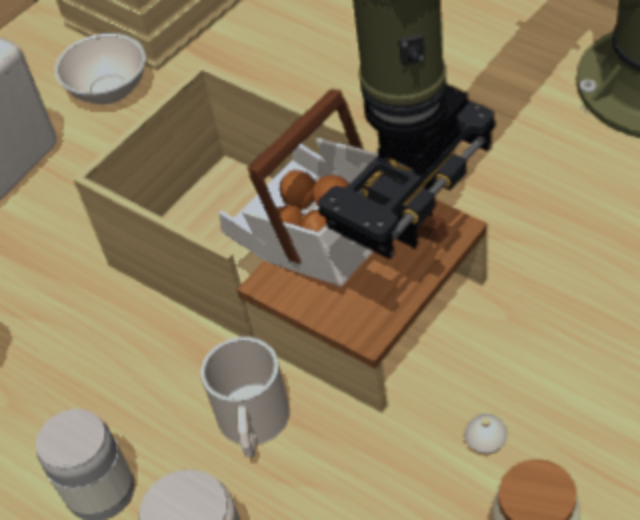

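The caddy tilts forward about 15° as intended, pivoting in the pads, and its lip at (225,220) is over the bin. I continue.

```bash

python3 -m crank '[[[-4.5,0,-6.5,0,1],[-4.5,0,-6.5,0,1],[-5,0,-6.5,0,1],[-5,0,-6.5,0,1],[-5.5,0,-6,0,1],[-5.5,0,-6,0,1],[-6,0,-5.5,0,1],[-6,0,-5.5,0,1],[0,0,0,0,1],[0,0,0,0,1]]]'
python3 -m crank '[[[-6.5,0,-5,0,1],[-6.5,0,-5,0,1],[-7,0,-4,0,1],[-7,0,-4,0,1],[-7,0,-4,0,1],[-7,0,-4,0,1],[0,0,0,0,1],[0,0,0,0,1],[0,0,0,0,1],[0,0,0,0,1]]]'
python3 - <<'E'
from h import *
go(.5211,-.003,.133,.001)
d=get_image("scene"); cv2.imwrite("pics/s5.png",cv2.resize(d["pixels"][60:320,80:400,::-1],None,fx=2,fy=2))
E
```

```text
time: 15.17
position: [0.5231, -0.0652, 0.2281]
tool_rot: [2.221, 2.22, 0.001]
ft_force: [0.9, 1.4, 1.9]
grip_width: 0.183
grip_force: 8.0
time: 16.0
position: [0.5224, -0.1052, 0.2532]
tool_rot: [-2.22, -2.223, 0.002]
ft_force: [-0.5, -0.9, -1.9]
grip_width: 0.184
grip_force: 8.0
t 16.0 turn first 0.0 then shift [102.3  -1.1 120.2] ft [-0.5 -0.9 -1.9] grip 8.0 0.184 q7 0.18
```

View pics/s5.png

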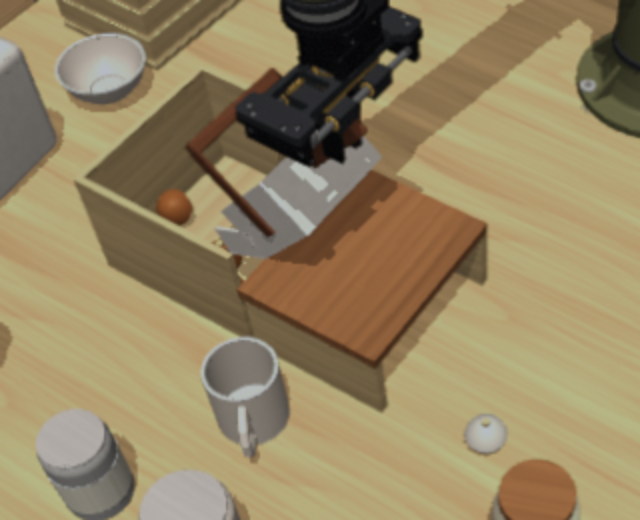

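One onion lies at (174,207) in the bin, and the caddy floor looks empty. I tip a little further, dwell, then lower along the same arc.

```bash

python3 -m crank '[[[-7.5,0,-3,0,1],[-7.5,0,-3,0,1],[-7.5,0,-2,0,1],[0,0,0,0,1],[0,0,0,0,1],[0,0,0,0,1],[0,0,0,0,1],[0,0,0,0,1],[0,0,0,0,1],[0,0,0,0,1]]]'
python3 -m crank '[[[0,0,0,0,1],[0,0,0,0,1],[0,0,0,0,1],[0,0,0,0,1],[0,0,0,0,1],[7.5,0,2,0,1],[7.5,0,3,0,1],[7.5,0,3,0,1],[0,0,0,0,1],[0,0,0,0,1]]]'
python3 -m crank '[[[7,0,4,0,1],[7,0,4,0,1],[7,0,4,0,1],[7,0,4,0,1],[6.5,0,5,0,1],[6.5,0,5,0,1],[6,0,5.5,0,1],[6,0,5.5,0,1],[5.5,0,6,0,1],[5.5,0,6,0,1]]]'
python3 - <<'E'
from h import *
go(.5211,-.003,.135,.001)
d=get_image("scene"); p=d["pixels"]
a=cv2.resize(p[60:300,80:400,::-1],None,fx=2.4,fy=2.4); cv2.imwrite("pics/s6.png",a)
hsv=cv2.cvtColor(p,cv2.COLOR_RGB2HSV)
# onion brown colour sample from known onion in s5 at (174,207)
q=cv2.cvtColor(cv2.imread("pics/s5.png"),cv2.COLOR_BGR2HSV)[200:214:4,166:184:6]; print(q.reshape(-1,3).tolist())
E
```

```text
time: 16.88
position: [0.5228, -0.1276, 0.2615]
tool_rot: [2.22, 2.223, -0.0]
ft_force: [-0.3, -1.5, -1.9]
grip_width: 0.183
grip_force: 8.0
time: 17.72
position: [0.5226, -0.1034, 0.2532]
tool_rot: [-2.217, -2.224, -0.001]
ft_force: [0.5, -0.3, -1.7]
grip_width: 0.181
grip_force: 8.0
time: 18.55
position: [0.5226, -0.0406, 0.2039]
tool_rot: [-2.22, -2.222, 0.0]
ft_force: [-0.3, -0.9, -1.2]
grip_width: 0.185
grip_force: 8.0
t 18.55 turn first -0.0 then shift [37.6 -1.4 68.9] ft [-0.3 -0.9 -1.2] grip 8.0 0.185 q7 0.05
[[12, 173, 149], [13, 161, 160], [13, 165, 148], [13, 173, 147], [13, 155, 160], [12, 166, 144], [12, 176, 138], [12, 172, 141], [12, 175, 131], [12, 178, 122], [12, 178, 123], [12, 179, 117]]
```

```bash

python3 -m crank '[[[5,0,6.5,0,1],[5,0,6.5,0,1],[4.5,0,6.5,0,1],[4.5,0,6.5,0,1],[4,0,7,0,1],[4,0,7,0,1],[3.5,0,7.5,0,1],[3,0,7.5,0,1],[2.5,0,7,0,1],[0,0,0,0,1]]]'
python3 -m crank '[[[2,0,3,0,1],[0,0,2,0,1],[0,0,0,0,1],[0,0,0,0,1]]]'
python3 - <<'E'
from h import *
go(.5211,-.003,.135,.001)
d=get_image("scene"); p=d["pixels"]
a=cv2.resize(p[60:260,80:360,::-1],(784,560)); cv2.imwrite("pics/s7.png",a)
E
```

```text
time: 19.43
position: [0.5217, -0.0045, 0.1408]
tool_rot: [-2.218, -2.223, 0.003]
ft_force: [-0.2, -1.4, -1.4]
grip_width: 0.18
grip_force: 8.0
time: 19.77
position: [0.5227, -0.0027, 0.1378]
tool_rot: [-2.22, -2.222, -0.001]
ft_force: [-0.6, 0.2, -0.4]
grip_width: 0.184
grip_force: 8.0
t 19.77 turn first 0.0 then shift [-0.3 -1.6  2.8] ft [-0.6  0.2 -0.4] grip 8.0 0.184 q7 0.0
```

View pics/s7.png

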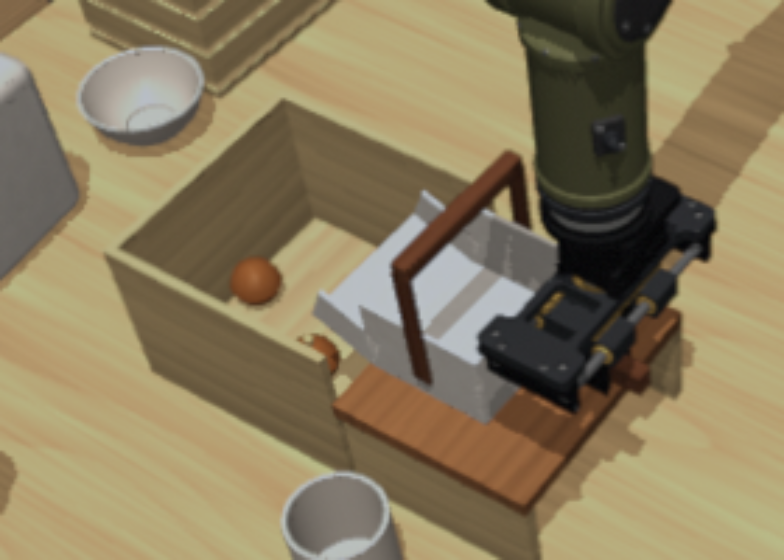

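The caddy is almost flat. Two onions are visible in the bin at (255,280) and (322,352), and the visible floor is empty. I set it down, release and back off, then check for the other two by colour.

```bash

python3 -m crank '[[[0,0,1.5,0,1],[0,0,1.5,0,1],[0,0,0,0,1],[0,0,0,0,-0.3],[0,0,0,0,-0.3],[0,0,0,0,-0.3],[0,0,0,0,-0.3],[0,0,0,0,-0.3],[0,0,0,0,-0.3],[0,0,0,0,-0.3]]]'
python3 -m crank '[[[0,0,0,0,-0.3],[0,0,0,0,-0.3],[0,0,-15,0,-0.3],[0,0,-30,0,-0.3],[0,0,-40,0,-0.3],[0,0,-40,0,-0.3],[30,0,-20,0,-0.3],[40,0,0,0,-0.3],[40,0,0,0,-0.3],[40,0,0,0,-0.3]]]'
python3 -m crank '[[[40,0,0,0,-0.3],[40,0,0,0,-0.3],[40,0,0,0,-0.3],[0,0,0,0,-0.3],[0,0,0,0,-0.3]]]'
python3 - <<'E'
from h import *
for n in("top","scene"):
    d=get_image(n); p=d["pixels"]; h=cv2.cvtColor(p,cv2.COLOR_RGB2HSV)
    m=cv2.inRange(h,(9,140,60),(15,255,255)); m=cv2.morphologyEx(m,cv2.MORPH_OPEN,np.ones((3,3)))
    k,l,st,c=cv2.connectedComponentsWithStats(m)
    print(n,[(st[i].tolist(),c[i].round().tolist()) for i in range(1,k) if st[i][4]>25])
    q=(.5213,-.1503,-1.5698)
    print("stem,back corners,lip corners",proj(d,place([[-184,0,163],[-80,65,170],[-80,-65,170],[85,65,129],[85,-65,129]],*q)).round(1).tolist())
    cv2.imwrite(f"pics/{n}8.png",p[:,:,::-1])
E
```

```text
time: 20.65
position: [0.5226, -0.0033, 0.1345]
tool_rot: [2.22, 2.222, -0.0]
ft_force: [0.0, -0.6, -0.1]
grip_width: 0.607
grip_force: 0.0
time: 21.48
position: [0.5226, 0.1484, 0.2806]
tool_rot: [2.221, 2.221, 0.003]
ft_force: [0.9, -0.6, 1.1]
grip_width: 0.65
grip_force: 0.0
time: 21.9
position: [0.5211, 0.2701, 0.2787]
tool_rot: [-2.213, -2.229, 0.002]
ft_force: [0.5, -0.4, -0.1]
grip_width: 0.652
grip_force: 0.0
top [([262, 171, 32, 31, 779], [278.0, 186.0]), ([366, 207, 91, 74, 2520], [410.0, 231.0]), ([475, 215, 13, 14, 102], [482.0, 220.0]), ([484, 230, 13, 18, 183], [490.0, 239.0]), ([521, 247, 19, 17, 264], [530.0, 255.0]), ([381, 257, 81, 49, 2325], [412.0, 286.0]), ([484, 269, 13, 18, 156], [490.0, 278.0])]
stem,back corners,lip corners [[365.0, 253.9], [412.4, 223.1], [414.5, 283.0], [482.7, 225.2], [485.5, 283.1]]
scene [([77, 0, 16, 13, 144], [84.0, 5.0]), ([221, 116, 45, 42, 365], [243.0, 136.0]), ([162, 152, 18, 17, 238], [171.0, 160.0]), ([269, 157, 54, 39, 1002], [299.0, 177.0]), ([192, 180, 9, 11, 58], [196.0, 185.0]), ([199, 187, 102, 56, 2716], [254.0, 213.0]), ([330, 290, 37, 36, 1085], [348.0, 308.0]), ([221, 355, 38, 37, 919], [241.0, 375.0])]
stem,back corners,lip corners [[311.0, 192.2], [250.2, 189.3], [287.2, 149.7], [191.7, 169.7], [228.9, 133.6]]
```

The top view shows four onion blobs in the bin, at (482,220), (490,239), (530,255) and (490,278). I check the caddy's flatness from its stem tip and hoop in both views before handing in.

```bash

python3 - <<'E'
from h import *
P=np.array([[-184,0,163],[-25,73,245],[-25,-73,245]])
for n in("top","scene"):
    d=get_image(n); p=d["pixels"]; h=cv2.cvtColor(p,cv2.COLOR_RGB2HSV)
    # hoop/stem dark wood: sample hue low, dark
    m=cv2.inRange(h,(2,90,20),(11,255,115)); u=proj(d,place(P,.5213,-.1503,-1.5698))
    k,l,st,c=cv2.connectedComponentsWithStats(m)
    print(n,u.round(1).tolist(),[st[i].tolist() for i in range(1,k) if st[i][4]>40 and 180<c[i][0]<500 and 80<c[i][1]<320])
    f={"top":cv2.imread("pics/top0.png"),"scene":cv2.imread("pics/scene0.png")}[n][:,:,::-1]
    for nm,(x,y) in {"top":{"mug":(426,176),"jar":(278,186)},"scene":{"mug":(202,255),"jar":(348,320)}}[n].items():
        a=cv2.matchTemplate(p[y-45:y+45,x-45:x+45],f[y-22:y+22,x-22:x+22].copy(),5);print(nm,cv2.minMaxLoc(a)[3],"(23,23 = unmoved)")
E
```

```text
top [[365.0, 253.9], [444.7, 212.8], [447.6, 284.1]] [[440, 215, 11, 68, 392], [394, 250, 19, 7, 94]]
mug (23, 23) (23,23 = unmoved)
jar (23, 23) (23,23 = unmoved)
scene [[311.0, 192.2], [221.2, 155.3], [265.8, 111.5]] [[221, 115, 48, 82, 730], [268, 172, 44, 31, 500]]
mug (23, 23) (23,23 = unmoved)
jar (23, 23) (23,23 = unmoved)
```

The stem and hoop match a flat caddy, and the jar and mug have not moved. I hand the job in.

```bash
python3 -c "
from bench import job
print(job.close_job())"
```

```text
the job is handed in; nothing more can be done
None
```

I handed the job in at about 22 s of the 72 s limit; the hand-in gave no verdict. The last camera check showed all four onions in the bin and the empty caddy flat and released on the ledge, with the jar and mug unmoved.

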